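# Wipe brick chips off the glass charging plate

## Robot

A 6-joint arm with a two-finger parallel gripper is mounted at the origin on the work surface. World frame = base frame: x ahead of the robot, y to its left, z up, the work surface at z = 0. Lengths are in m, angles in degrees, forces in N, time in s.
With the tool pointing down it reaches from about 0.25 to 0.775 m from the base axis. Payload 8.9 kg.
Tool frame: the origin (TCP) lies at the very end of the fingers, on their centre line; the grasp point (between the pads) lies bot.grasp_offset behind it (bot.grasp_offset is the distance from the TCP to the grasp point, in m); z points along the fingers, y is the line along which they close (so a half turn about z gives the same grasp; the last joint's range is limited). The gripper opens to 85 mm and grips with 20 to 120 N. Pads are 22 mm wide; open, the fingers measure 114 mm over their backs; the gripper's body (76 mm by 85 mm) begins 54 mm behind the grasp point. The pads swing forward as they close: fully open they stand 13 mm farther back than shut.
Start: joints at [-71.923, 16.656, -8.789, 64.555, 0, 82.019], TCP at [0.231, -0.472, 0.231] pointing down, gripper open.
Joint ranges: [-144.48, 144.48], [-52.06, 99.96], [-74.48, 78.29], [-112.23, 115.85], [-86.99, 84.42], [-180, 180]. Speed limits (degrees/s): [127.2, 127.2, 159.86, 180, 180, 180].

## Interface

Orientations are given as a 3x3 rotation matrix whose columns are the frame's x, y, z axes.
In Python, from bench import sensors, grab_frame, camera_model, workorder, bot gives the robot as it stands.
- The arm moves only by the shell command python3 -m jog 'ROWS' [OPENING] [FORCE]. ROWS is JSON, a list of rows, each a list of 2 entries, a list of its own where there are three numbers: the shift along the tool's x, y, z in m, then the turn, a rotation vector about the tool's x, y, z in rad. A call has 1 to 20 rows; each row shifts and turns the commanded pose from where the row before left it, along the tool's axes as they then stand; what a row does not reach is not made up. A row lasts 1/12 s, in which the tool goes at most 41.7 mm and 7.16 degrees, less where a joint would pass 70% of its speed; a pose out of reach is approached as far as the arm can. A call with a gripper value outside its range is refused whole. OPENING is the opening, from -1 (shut) to 1 (fully open), set as the call begins (- or left out, the last holds). The fingers move at their own pace and stop on an object; FORCE is the grip in N (left out, the last holds). Time passes only in rows, so rows that do not move let the fingers close. It gives the time, the measured TCP pose, the force, the opening and the grip force at its end, in the units of the state.
- sensors.get_state(): the state, without advancing time (a new reading comes with each control period).
- grab_frame(name): name is "scene" or "top"; returns the picture (384x512x3 uint8, blue, green, red); there is no depth.
- camera_model(name): a dict with "vfov" (degrees; the focal length in pixels is half the picture's height over the tangent of half this angle, whatever the lens; pixels are square), "cx", "cy" (the principal point, pixels), "R" (3x3) and "t" (3): a world point X has camera coordinates R X + t. Camera axes: x right, y down, z forward; pixel columns grow to the right and rows downward; lengths in m; the calibration is good to about 2 mm. A picture is of the moment at which its call begins. camera_model takes no time and is no camera call.
- workorder.sign_off(): hands the job in; it is judged then, once.
The state is a dict: "time_s": time; "qpos": joint angles; "joint_vel": joint speeds; "joint_efforts": joint torques, N m; "tool_pos": TCP position; "ee_rot": TCP orientation; "wrist_force": force on the tool from outside, world axes, zero at the start; "moment": the same for the moment, N m; "grip_width": finger opening in m; "gripper_force": force on a finger pad.
Only numpy, scipy, OpenCV 4.12 (cv2) and the standard library are available. Lean on these libraries where they do the work, as an engineer would, in place of code of your own. Each camera call takes 0.05 s, during which the arm holds its last target. There are 200 camera calls.

## Task

Putting up the peg board has left two brick chips on the glass charging plate. Take the wooden scraper block by its grip and wipe both chips completely off the glass onto the console top, pushing them with the block and not with the fingers. Then stand the block upright on the console, off the plate, and let go.

Things in the scene. Friction and masses are not known exactly. Their poses are not given: they have to be found in the camera images.
- charging_plate: Frosted glass charging plate, fixed to the console: 120 mm along its x, 200 mm along its y, 12 mm thick, no rim. The origin is the centre of its underside (console height, z = 0), z up; the glass surface is 12 mm above it. It lies in front of the robot on its left or right, its long side turned up to 20 degrees from the world's y.
- scraper: Wooden scraper block with a rubber sole, 0.15 kg, standing loose on the console on the other side from the plate. Foot 110 mm along x, 28 along y, 20 high; on its middle an upright grip 70 mm along x, 20 thick along y, its top 62 mm above the sole. Origin: centre of the sole, z up. Low bystanders (earbud cases, tin, key dish, under 26 mm) stand further from the robot.
- chip_a: Chip of red brick with an irregular outline, about 23 mm x 20 mm and 11 mm thick, 11 g, lying loose and flat on the glass at the start, within 30 mm of the plate's long centre line and within 52 mm of its middle; the origin is its centre, z up at the start. It slides easily when pushed.
- chip_b: Another chip of red brick with an irregular outline, about 23 mm x 20 mm and 11 mm thick, 11 g, lying loose and flat on the glass at the start, within 30 mm of the plate's long centre line and within 52 mm of its middle; the origin is its centre, z up at the start. It slides easily when pushed.
Things that resemble listed ones, but are neither listed nor needed, are in the scene too. Several things have the shape of the scraper; the one meant has the colours described above. Leave any turquoise look-alike of the chip_a alone.

How it is judged:
By the outcome, as a careful person would: the job done as asked, in the order asked, and still so for the second after the job is handed in, with the robot touching nothing.
It also fails if it takes over 51 s, if anything falls off the work surface, if the arm or the gripper's body presses on something with over 40 N, if the wrist force passes 120 N, or if a joint passes its speed limit or range.

## Working session

There is one attempt and no reset: what is moved stays moved. The work goes in short steps, Python scripts to look and compute and a shell command to move; the robot and the scene stay as the last step left them, time stands still between calls to the robot, and variables do not carry over. Pictures are saved under pics/ and viewed, at most 10 in all, crops included, and the job is handed in when it is done.

```bash
ls; mkdir -p pics; python3 - <<'E'
from bench import sensors, grab_frame, camera_model, bot
import cv2
for n in("scene","top"):
    f=grab_frame(n); cv2.imwrite(f"pics/{n}0.png",f)
    m=camera_model(n); print(n,m)
print(bot.grasp_offset); s=sensors.get_state(); print(s)
E
```

```text
pics
scene {'vfov': 50.955926107907715, 'cx': 259.60884109527984, 'cy': 195.19983891306907, 'R': array([[ 0.62399977,  0.78116305,  0.02021332],
       [ 0.5931681 , -0.45667139, -0.66302553],
       [-0.5087002 ,  0.42571768, -0.74832384]]), 't': array([-0.28884616, -0.26830373,  1.00584545])}
top {'vfov': 47.673841563818875, 'cx': 262.31188060724605, 'cy': 193.81685123077858, 'R': array([[ 0.01567184, -0.99984232,  0.00834993],
       [-0.98994496, -0.01668977, -0.14046506],
       [ 0.14058227, -0.00606463, -0.99005043]]), 't': array([-0.00858279,  0.51185034,  0.73607249])}
0.0187
{'time_s': 0.1, 'qpos': array([-7.19225830e+01,  1.66865125e+01, -8.82658941e+00,  6.45541657e+01,
        2.00727458e-04,  8.20197905e+01]), 'joint_vel': array([-0.01377197, -0.08926985,  0.16155082,  0.05033727, -0.11144452,
        0.04941079]), 'joint_efforts': array([ 1.95979395e-03, -5.37977242e+01,  3.31917858e+01,  9.38166602e-03,
       -1.90092983e-04,  1.48401364e-05]), 'tool_pos': array([ 0.23051122, -0.47125616,  0.23078338]), 'ee_rot': array([[ 8.98352721e-01,  4.39274697e-01, -3.60976660e-04],
       [ 4.39274813e-01, -8.98352041e-01,  1.11717549e-03],
       [ 1.66462807e-04, -1.16218560e-03, -9.99999311e-01]]), 'wrist_force': array([-0.09296835,  0.01064544,  0.69340545]), 'moment': array([ 0.03155055, -0.03737829, -0.00568925]), 'gripper_force': 0.0, 'grip_width': 0.08509148342796859}
```

View pics/scene0.png

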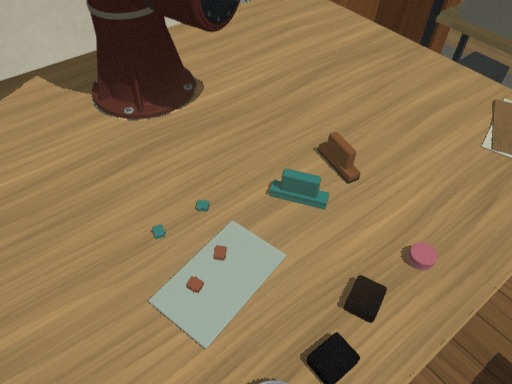

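View pics/top0.png

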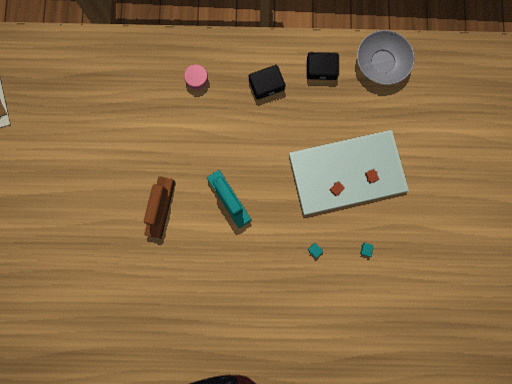

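Scene picture: arm base top left, plate centre about (218,283) with red chips at (220,252) and (195,284). The turquoise chips at (203,205) and (159,231) lie off the plate. The turquoise block is at (300,188) and the brown wooden one at (340,157).
Top picture: plate corners about (290,152), (392,132), (407,190), (305,214), with red chips at (337,188) and (372,176).
Possible scrapers, in the top picture: brown at (160,208) and turquoise at (229,198). The brown one matches the description. Possible chips: red (337,188) and (372,176), turquoise (316,250) and (367,250). The red ones match. Next I check them in a close crop.

```bash
python3 - <<'E'
import cv2,numpy as np
f=cv2.imread('pics/top0.png')
a=cv2.resize(f[165:250,130:260],None,fx=6,fy=6,interpolation=cv2.INTER_CUBIC)[:, :780]
b=cv2.resize(f[125:225,280:413],None,fx=6,fy=6,interpolation=cv2.INTER_CUBIC)
cv2.imwrite('pics/ca.png',a); cv2.imwrite('pics/cb.png',b); print(a.shape,b.shape)
E
```

```text
(510, 780, 3) (600, 798, 3)
```

View pics/ca.png

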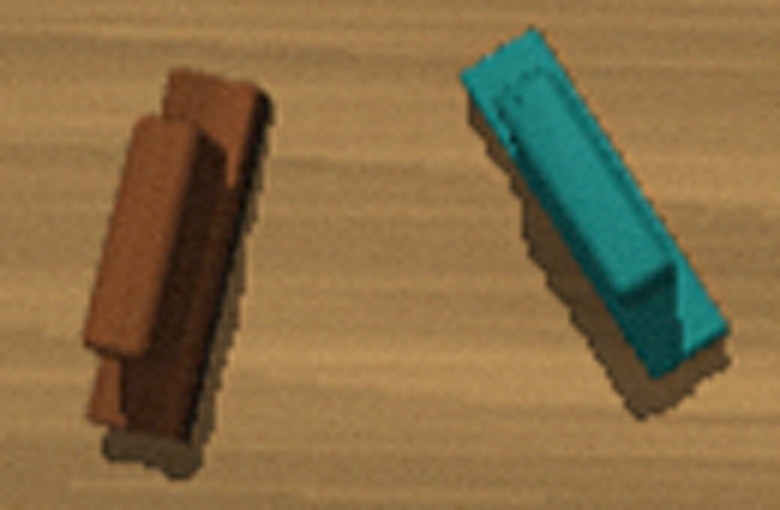

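View pics/cb.png

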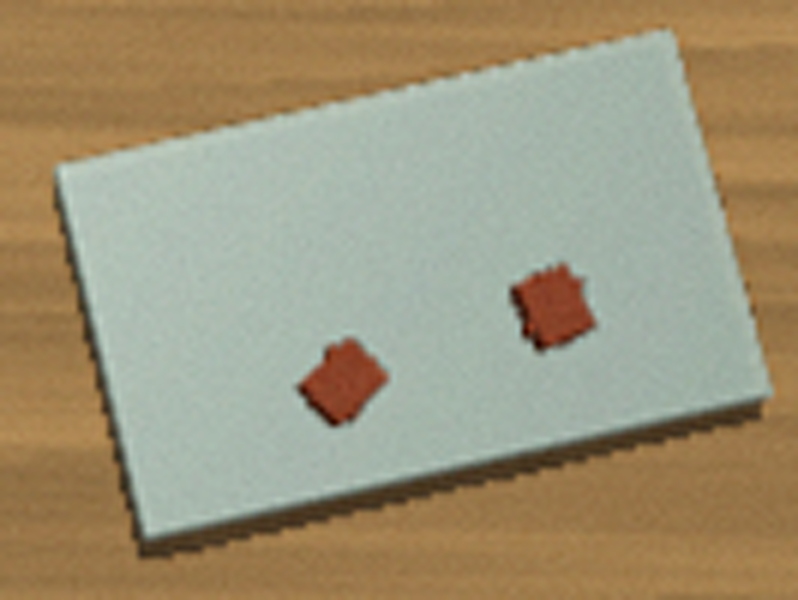

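Left crop: brown block with grip top corners about (135,115), (200,122), (140,355), (85,345), and foot top corners (172,70), (268,92), (188,440), (90,425). Right crop: glass corners (58,170), (672,32), (770,395), (145,538), with chips at (343,380) and (553,308).

```bash
cat > h.py <<'E'
import numpy as np
from bench import camera_model,sensors
def w(name,uv,z):
    m=camera_model(name); f=192/np.tan(np.radians(m['vfov']/2))
    R,t=m['R'],m['t']; c=-R.T@t
    d=R.T@np.array([(uv[0]-m['cx'])/f,(uv[1]-m['cy'])/f,1]); return c+d*(z-c[2])/d[2]
def px(name,X):
    m=camera_model(name); f=192/np.tan(np.radians(m['vfov']/2)); p=m['R']@X+m['t']
    return np.array([m['cx'],m['cy']])+f*p[:2]/p[2]
E
python3 - <<'E'
from h import *
np.set_printoptions(precision=4,suppress=True)
c=lambda u,v,z,o:w('top',(o[0]+(u+.5)/6-.5,o[1]+(v+.5)/6-.5),z)
A=(130,165);B=(280,125)
P=np.array([c(u,v,.012,B) for u,v in[(58,170),(672,32),(770,395),(145,538)]])
print(P,P.mean(0),[np.linalg.norm(P[i]-P[i-1]) for i in range(4)])
print([np.degrees(np.arctan2(*(a)[[0,1]])) for a in (P[0]-P[1],P[3]-P[2])],[np.degrees(np.arctan2(*(a)[[1,0]])) for a in (P[0]-P[3],P[1]-P[2])])
print('chips',c(343,380,.023,B),c(553,308,.023,B))
for z,L in((.062,[(137,115),(200,122),(140,357),(83,347)]),(.02,[(168,68),(272,86),(188,440),(88,425)])):
    G=np.array([c(u,v,z,A) for u,v in L]); print(G.mean(0),[np.linalg.norm(G[i]-G[i-1]) for i in range(4)],[np.degrees(np.arctan2(*(a)[[1,0]])) for a in(G[0]-G[3],G[1]-G[2])])
# scene check
print('scene px of plate centre, chips', px('scene',P.mean(0)),px('scene',c(343,380,.023,B)),px('scene',c(553,308,.023,B)),px('scene',np.array([*G.mean(0)[:2],.062])))
E
```

```text
[[ 0.593  -0.0493  0.012 ]
 [ 0.6406 -0.2411  0.012 ]
 [ 0.5262 -0.2683  0.012 ]
 [ 0.479  -0.0765  0.012 ]] [ 0.5597 -0.1588  0.012 ] [np.float64(0.11717330431520662), np.float64(0.19767323744364643), np.float64(0.1175566642629156), np.float64(0.1974647462196665)]
[np.float64(-13.931614950622759), np.float64(-13.820948575035096)] [np.float64(13.4398008338999), np.float64(13.339604385987785)]
chips [ 0.5269 -0.1352  0.023 ] [ 0.5501 -0.1992  0.023 ]
[0.4881 0.1864 0.062 ] [np.float64(0.06775620932140142), np.float64(0.018191181172561466), np.float64(0.0689343261725618), np.float64(0.01643387467625352)] [np.float64(-10.065028772799037), np.float64(-11.478907127765003)]
[0.4875 0.1847 0.02  ] [np.float64(0.1098667938170579), np.float64(0.032151228239737865), np.float64(0.10917250707899256), np.float64(0.030187569094843412)] [np.float64(-9.654695235109562), np.float64(-10.694703416524938)]
scene px of plate centre, chips [219.975  275.3731] [219.9885 250.3159] [194.5556 281.5476] [341.6712 141.8696]
```

```bash
cat >> h.py <<'E'
def to(pos,yaw):
    """shift in tool axes (before turning) to reach pos, and turn about tool z so that tool y lies at yaw deg"""
    s=sensors.get_state(); R=s['ee_rot']; d=R.T@(np.array(pos)-s['tool_pos'])
    y=np.degrees(np.arctan2(R[1,1],R[0,1])); dy=(yaw-y+180)%360-180
    print('shift',d.round(4),'turn z rad',round(-np.radians(dy),4),'yaw',y.round(2),'q',s['qpos'].round(1),'F',s['wrist_force'].round(2),'t',s['time_s'])
E
python3 -m jog '[[[0,0,0],[0,0,-0.12]],[[0,0,0],[0,0,-0.12]],[[0,0,0],[0,0,-0.12]],[[0,0,0],[0,0,-0.12]],[[0,0,0],[0,0,-0.12]],[[0,0,0],[0,0,-0.12]],[[0,0,0],[0,0,-0.12]],[[0,0,0],[0,0,-0.12]],[[0,0,0],[0,0,-0.12]],[[0,0,0],[0,0,-0.12]],[[0,0,0],[0,0,-0.12]],[[0,0,0],[0,0,-0.12]],[[0,0,0],[0,0,-0.12]],[[0,0,0],[0,0,-0.12]],[[0,0,0],[0,0,-0.12]],[[0,0,0],[0,0,-0.12]],[[0,0,0],[0,0,-0.12]],[[0,0,0],[0,0,-0.12]],[[0,0,0],[0,0,-0.12]],[[0,0,0],[0,0,-0.12]]]' 1
python3 -c "from h import *;to([.488,.1855,.15],79.5)"
```

```text
time_s: 1.77
tool_pos: [0.2305, -0.4714, 0.231]
ee_rot: [[-0.961, 0.277, -0.0], [0.277, 0.961, 0.001], [0.0, 0.001, -1.0]]
wrist_force: [-0.4, 0.4, -0.3]
grip_width: 0.0852
gripper_force: 0.0
shift [-0.0653  0.7025  0.0814] turn z rad -0.0976 yaw 73.91 q [-71.9  16.7  -8.8  64.6  -0.  -55.8] F [-0.4   0.38 -0.31] t 1.7667
```

```bash
python3 -m jog '[[[-0.0033,0.0351,0],[0,0,0]],[[-0.0033,0.0351,0],[0,0,0]],[[-0.0033,0.0351,0],[0,0,0]],[[-0.0033,0.0351,0],[0,0,0]],[[-0.0033,0.0351,0],[0,0,0]],[[-0.0033,0.0351,0],[0,0,0]],[[-0.0033,0.0351,0],[0,0,0]],[[-0.0033,0.0351,0],[0,0,0]],[[-0.0033,0.0351,0],[0,0,0]],[[-0.0033,0.0351,0],[0,0,0]],[[-0.0033,0.0351,0],[0,0,0]],[[-0.0033,0.0351,0],[0,0,0]],[[-0.0033,0.0351,0],[0,0,0]],[[-0.0033,0.0351,0],[0,0,0]],[[-0.0033,0.0351,0],[0,0,0]],[[-0.0033,0.0351,0],[0,0,0]],[[-0.0033,0.0351,0],[0,0,0]],[[-0.0033,0.0351,0],[0,0,0]],[[-0.0033,0.0351,0],[0,0,0]],[[-0.0033,0.0351,0],[0,0,-0.0976]]]'
python3 -m jog '[[[0,0,0],[0,0,0]],[[0,0,0],[0,0,0]]]' >/dev/null
python3 -c "from h import *;to([.488,.1855,.15],79.5)"
```

```text
time_s: 3.43
tool_pos: [0.4926, 0.1849, 0.231]
ee_rot: [[-0.982, 0.189, -0.0], [0.189, 0.982, -0.0], [0.0, -0.0, -1.0]]
wrist_force: [1.2, -0.8, 0.3]
grip_width: 0.0852
gripper_force: 0.0
shift [0.0044 0.0003 0.0805] turn z rad -0.0031 yaw 79.32 q [12.6 16.8 -8.7 64.6 -0.  23.2] F [-0.23 -0.28 -0.12] t 3.6
```

```bash
python3 -m jog '[[[0.0044,0,0.03],[0,0,0]],[[0,0,0.03],[0,0,0]],[[0,0,0.03],[0,0,0]],[[0,0,0.03],[0,0,0]],[[0,0,0.03],[0,0,0]],[[0,0,0.02],[0,0,0]],[[0,0,0.015],[0,0,0]],[[0,0,0.01],[0,0,0]],[[0,0,0.01],[0,0,0]],[[0,0,0],[0,0,0]],[[0,0,0],[0,0,0]]]'
python3 - <<'E'
from h import *; to([.488,.1855,.026],79.5)
from bench import grab_frame; import cv2
f=grab_frame('scene'); cv2.imwrite('pics/s1.png',cv2.resize(f[80:230,240:440],None,fx=4,fy=4,interpolation=cv2.INTER_CUBIC))
E
```

```text
time_s: 4.52
tool_pos: [0.4882, 0.1835, 0.0265]
ee_rot: [[-0.982, 0.189, -0.0], [0.189, 0.982, -0.0], [0.0, -0.0, -1.0]]
wrist_force: [0.1, 0.1, -0.3]
grip_width: 0.0851
gripper_force: 0.0
shift [0.0006 0.0019 0.0005] turn z rad -0.0066 yaw 79.12 q [ 12.6  28.3 -25.7  36.   -0.   23.4] F [ 0.07  0.07 -0.34] t 4.5167
```

View pics/s1.png

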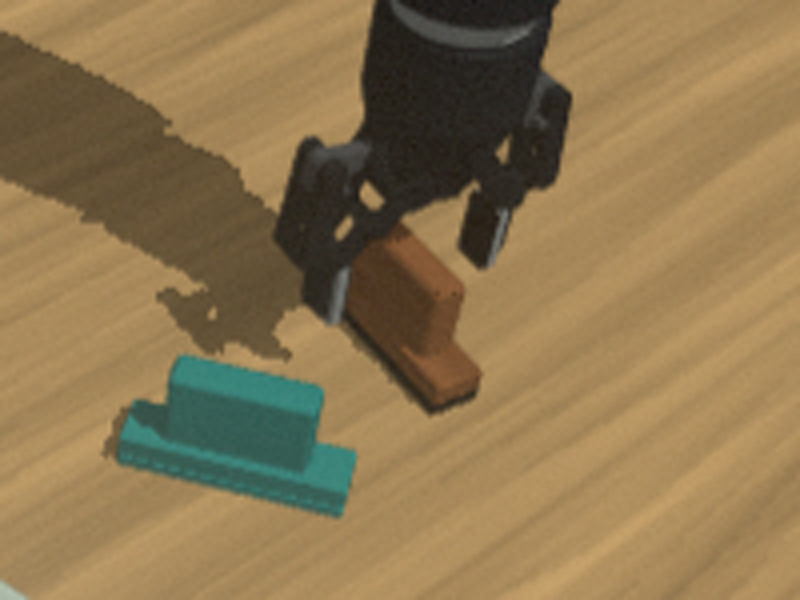

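The fingers, with tips near (330,315) and (490,265), straddle the wooden grip at about (410,290), well clear of the turquoise block. I'll close on it.

```bash
python3 -m jog '[[[0,0,0],[0,0,0]],[[0,0,0],[0,0,0]],[[0,0,0],[0,0,0]],[[0,0,0],[0,0,0]],[[0,0,0],[0,0,0]],[[0,0,0],[0,0,0]],[[0,0,0],[0,0,0]],[[0,0,0],[0,0,0]],[[0,0,0],[0,0,0]],[[0,0,0],[0,0,0]],[[0,0,0],[0,0,0]],[[0,0,0],[0,0,0]]]' -1 60
python3 -m jog '[[[0,0,-0.01],[0,0,0]],[[0,0,-0.02],[0,0,0]],[[0,0,-0.03],[0,0,0]],[[0,0,-0.03],[0,0,0]],[[0,0,0],[0,0,0]],[[0,0,0],[0,0,0]]]'
python3 - <<'E'
from h import *
c=np.array([.5597,-.1588]);a=np.radians(13.6);ex=np.array([np.cos(a),np.sin(a)]);ey=np.array([-np.sin(a),np.cos(a)])
for q in((.5269,-.1352),(.5501,-.1992)): print('chip plate xy',ex@(np.array(q)-c),ey@(np.array(q)-c))
p=c+ex*.03+ey*-.003; print(p); to([*p,.1165],13.6)
E
```

```text
time_s: 5.57
tool_pos: [0.4881, 0.1838, 0.0262]
ee_rot: [[-0.982, 0.188, -0.0], [0.188, 0.982, -0.0], [0.0, -0.0, -1.0]]
wrist_force: [-0.1, -0.1, -1.9]
grip_width: 0.0195
gripper_force: 60.7
time_s: 6.07
tool_pos: [0.4897, 0.1842, 0.1184]
ee_rot: [[-0.982, 0.188, 0.004], [0.188, 0.982, 0.001], [-0.004, 0.002, -1.0]]
wrist_force: [-0.5, -0.1, -2.2]
grip_width: 0.0192
gripper_force: 60.8
chip plate xy -0.026330966949755133 0.03065094092341864
chip plate xy -0.01883056697489862 -0.03700986013758841
[ 0.58956426 -0.15466162]
shift [-0.1618 -0.314   0.002 ] turn z rad 1.1443 yaw 79.16 q [ 12.6  21.6 -19.8  48.3  -0.   23.4] F [-0.5  -0.1  -2.24] t 6.0667
```

```bash
python3 -m jog '[[[-0.008,-0.0154,0],[0,0,0]],[[-0.0162,-0.0314,0],[0,0,0]],[[-0.0162,-0.0314,0],[0,0,0]],[[-0.0162,-0.0314,0],[0,0,0]],[[-0.0162,-0.0314,0],[0,0,0]],[[-0.0162,-0.0314,0],[0,0,0]],[[-0.0162,-0.0314,0],[0,0,0]],[[-0.0162,-0.0314,0],[0,0,0]],[[-0.0162,-0.0314,0],[0,0,0]],[[-0.0162,-0.0314,0],[0,0,0]],[[-0.008,-0.016,0],[0,0,0.1]]]'
python3 -m jog '[[[0,0,0],[0,0,0.116]],[[0,0,0],[0,0,0.116]],[[0,0,0],[0,0,0.116]],[[0,0,0],[0,0,0.116]],[[0,0,0],[0,0,0.116]],[[0,0,0],[0,0,0.116]],[[0,0,0],[0,0,0.116]],[[0,0,0],[0,0,0.116]],[[0,0,0],[0,0,0.116]],[[0,0,0],[0,0,0]],[[0,0,0],[0,0,0]],[[0,0,0],[0,0,0]]]'
python3 - <<'E'
from h import *
to([.5896,-.1547,.0402],13.6)
from bench import grab_frame; import cv2
f=grab_frame('scene'); cv2.imwrite('pics/s2.png',cv2.resize(f[150:350,120:320],None,fx=3,fy=3,interpolation=cv2.INTER_CUBIC))
E
```

```text
time_s: 6.98
tool_pos: [0.5881, -0.1587, 0.115]
ee_rot: [[-0.958, 0.286, -0.001], [0.286, 0.958, -0.001], [0.001, -0.001, -1.0]]
wrist_force: [-0.2, -0.1, -1.3]
grip_width: 0.0189
gripper_force: 60.5
time_s: 7.98
tool_pos: [0.5876, -0.1548, 0.1156]
ee_rot: [[-0.239, 0.971, -0.001], [0.971, 0.239, 0.0], [0.001, -0.001, -1.0]]
wrist_force: [-0.1, 0.5, -3.0]
grip_width: 0.0195
gripper_force: 60.6
shift [-0.0004  0.002   0.0754] turn z rad 0.004 yaw 13.83 q [-21.7  30.3  -5.8  53.9   0.   54.5] F [-0.06  0.53 -3.02] t 7.9833
```

View pics/s2.png

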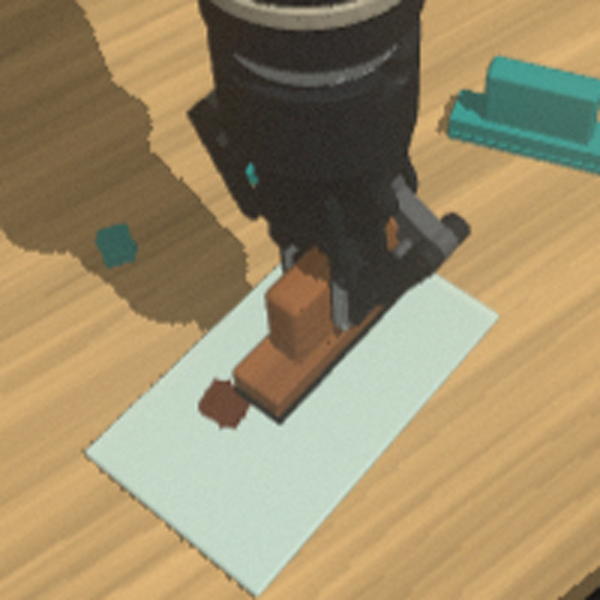

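The block hangs level over the plate with its foot along the plate's long side; chip_b shows at (223,403) and chip_a is hidden behind it. I'll lower it to just above the glass, behind the chips.

```bash
python3 -m jog '[[[0,0.002,0.02],[0,0,0]],[[0,0,0.025],[0,0,0]],[[0,0,0.015],[0,0,0]],[[0,0,0.01],[0,0,0]],[[0,0,0.004],[0,0,0]],[[0,0,0],[0,0,0]],[[0,0,0],[0,0,0]],[[0,0,0],[0,0,0]]]'
python3 - <<'E'
from h import *
to([.5896,-.1547,.039],13.6)
from bench import grab_frame; import cv2
f=grab_frame('scene'); cv2.imwrite('pics/s3.png',cv2.resize(f[170:350,140:300],None,fx=3.3,fy=3.3,interpolation=cv2.INTER_CUBIC))
E
```

```text
time_s: 8.7
tool_pos: [0.5908, -0.1548, 0.0434]
ee_rot: [[-0.236, 0.972, 0.002], [0.972, 0.236, -0.001], [-0.001, 0.001, -1.0]]
wrist_force: [0.4, -0.4, -1.7]
grip_width: 0.019
gripper_force: 60.6
shift [ 0.0004 -0.0011  0.0044] turn z rad 0.0006 yaw 13.63 q [-21.5  34.7 -10.2  44.9   0.   54.8] F [ 0.36 -0.42 -1.73] t 8.7
```

View pics/s3.png

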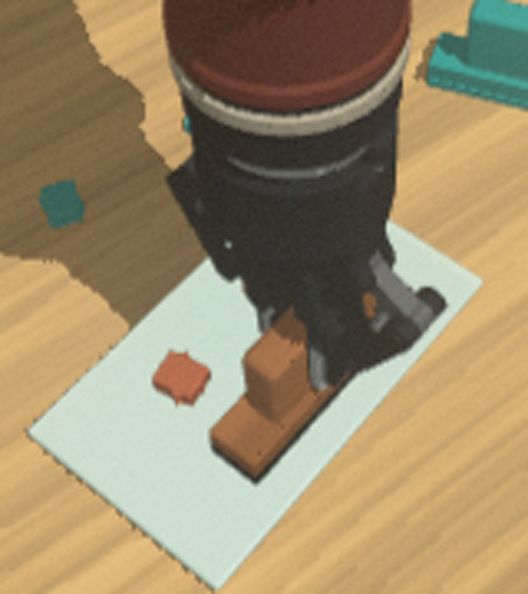

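```bash
python3 -m jog '[[[0,0,0.002],[0,0,0]],[[0,0,0.0015],[0,0,0]],[[0,0,0],[0,0,0]],[[0,0,0],[0,0,0]]]'; python3 -m jog '[[[0,-0.004,0],[0,0,0]],[[0,-0.005,0],[0,0,0]],[[0,-0.005,0],[0,0,0]],[[0,-0.005,0],[0,0,0]],[[0,-0.005,0],[0,0,0]],[[0,-0.005,0],[0,0,0]],[[0,-0.005,0],[0,0,0]],[[0,-0.005,0],[0,0,0]],[[0,-0.005,0],[0,0,0]],[[0,-0.005,0],[0,0,0]],[[0,0,0],[0,0,0]]]'
python3 - <<'E'
from h import *
to([.5896-.097*.972,-.1547-.097*.235,.0394],13.6)
from bench import grab_frame; import cv2
f=grab_frame('scene');g=grab_frame('top')
cv2.imwrite('pics/s4.png',np.hstack([cv2.resize(f[170:350,120:280],None,fx=2.5,fy=2.5,interpolation=cv2.INTER_CUBIC),cv2.resize(g[110:290,280:420],None,fx=2.5,fy=2.5,interpolation=cv2.INTER_CUBIC)]))
E
```

```text
time_s: 9.08
tool_pos: [0.5899, -0.1545, 0.0388]
ee_rot: [[-0.235, 0.972, -0.0], [0.972, 0.235, 0.0], [0.0, -0.0, -1.0]]
wrist_force: [0.2, 0.5, -1.3]
grip_width: 0.0193
gripper_force: 60.6
time_s: 10.0
tool_pos: [0.5413, -0.1662, 0.0388]
ee_rot: [[-0.235, 0.972, -0.001], [0.972, 0.235, 0.0], [0.0, -0.001, -1.0]]
wrist_force: [0.1, -0.0, -2.1]
grip_width: 0.019
gripper_force: 60.6
shift [-0.0002 -0.0474 -0.0006] turn z rad -0.0002 yaw 13.59 q [-24.5  31.2 -17.9  41.   -0.   52. ] F [ 0.09 -0.04 -2.07] t 10.0
```

View pics/s4.png

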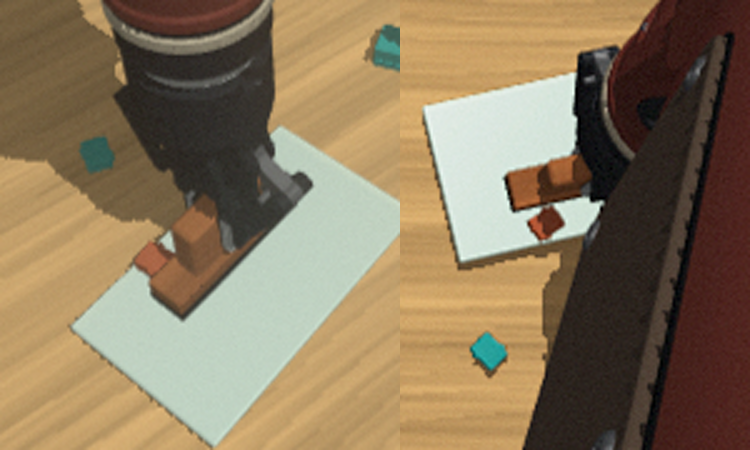

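Both chips are being pushed squarely ahead of the foot: chip_b at (150,258) in the left view, chip_a at (545,222) in the right view. I'll continue past the edge.

```bash
python3 -m jog '[[[0,-0.004,0],[0,0,0]],[[0,-0.005,0],[0,0,0]],[[0,-0.005,0],[0,0,0]],[[0,-0.005,0],[0,0,0]],[[0,-0.005,0],[0,0,0]],[[0,-0.005,0],[0,0,0]],[[0,-0.005,0],[0,0,0]],[[0,-0.005,0],[0,0,0]],[[0,-0.005,0],[0,0,0]],[[0,-0.004,0],[0,0,0]],[[0,0,0],[0,0,0]],[[0,0,0],[0,0,0]]]'
python3 - <<'E'
from h import *
from bench import grab_frame; import cv2
f=grab_frame('scene');g=grab_frame('top')
cv2.imwrite('pics/s5.png',np.hstack([cv2.resize(f[170:350,120:280],None,fx=2.5,fy=2.5,interpolation=cv2.INTER_CUBIC),cv2.resize(g[110:290,280:420],None,fx=2.5,fy=2.5,interpolation=cv2.INTER_CUBIC)]))
E
```

```text
time_s: 11.1
tool_pos: [0.4956, -0.1774, 0.0389]
ee_rot: [[-0.235, 0.972, 0.0], [0.972, 0.235, 0.0], [-0.0, 0.0, -1.0]]
wrist_force: [0.1, -0.1, -1.3]
grip_width: 0.0193
gripper_force: 60.6
```

View pics/s5.png

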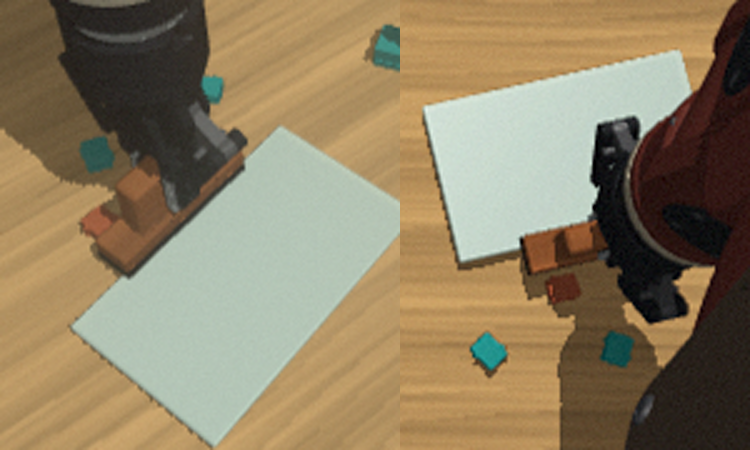

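Both red chips appear to be off the glass, ahead of the foot: (98,222) in the left view and (563,288) in the right. The turquoise ones are untouched. I'll lift, carry the block back to its free starting spot and look again.

```bash
python3 -m jog '[[[0,0,-0.01],[0,0,0]],[[0,0,-0.02],[0,0,0]],[[0,0,-0.03],[0,0,0]],[[0,0,-0.02],[0,0,0]],[[0,0,0],[0,0,-0.114]],[[0,0,0],[0,0,-0.114]],[[0,0,0],[0,0,-0.114]],[[0,0,0],[0,0,-0.114]],[[0,0,0],[0,0,-0.114]],[[0,0,0],[0,0,-0.114]],[[0,0,0],[0,0,-0.114]],[[0,0,0],[0,0,-0.114]],[[0,0,0],[0,0,-0.114]],[[0,0,0],[0,0,-0.114]],[[0,0,0],[0,0,0]],[[0,0,0],[0,0,0]]]'
python3 -c "from h import *;to([.488,.184,.1185],79.2)"
```

```text
time_s: 12.53
tool_pos: [0.4959, -0.1773, 0.1193]
ee_rot: [[-0.981, 0.195, 0.0], [0.195, 0.981, -0.0], [-0.0, -0.0, -1.0]]
wrist_force: [-0.2, -0.7, -0.8]
grip_width: 0.0192
gripper_force: 60.6
shift [0.0784 0.3528 0.0008] turn z rad -0.0081 yaw 78.74 q [-27.6  22.  -19.   49.    0.  -16.4] F [-0.22 -0.69 -0.82] t 12.5333
```

```bash
python3 -m jog '[[[0.004,0.0178,0],[0,0,0]],[[0.0071,0.032,0],[0,0,0]],[[0.0071,0.032,0],[0,0,0]],[[0.0071,0.032,0],[0,0,0]],[[0.0071,0.032,0],[0,0,0]],[[0.0071,0.032,0],[0,0,0]],[[0.0071,0.032,0],[0,0,0]],[[0.0071,0.032,0],[0,0,0]],[[0.0071,0.032,0],[0,0,0]],[[0.0071,0.032,0],[0,0,0]],[[0.0071,0.032,0],[0,0,0]],[[0.0034,0.015,0],[0,0,-0.008]],[[0,0,0],[0,0,0]],[[0,0,0],[0,0,0]]]'
python3 - <<'E'
from h import *
to([.488,.184,.0265],79.2)
from bench import grab_frame; import cv2
f=grab_frame('scene');g=grab_frame('top')
cv2.imwrite('pics/s6.png',np.hstack([cv2.resize(f[170:350,120:280],None,fx=2.5,fy=2.5,interpolation=cv2.INTER_CUBIC),cv2.resize(g[110:290,280:420],None,fx=2.5,fy=2.5,interpolation=cv2.INTER_CUBIC)]))
E
```

```text
time_s: 13.7
tool_pos: [0.4864, 0.1846, 0.119]
ee_rot: [[-0.983, 0.185, 0.0], [0.185, 0.983, -0.0], [-0.0, -0.0, -1.0]]
wrist_force: [0.5, -0.2, -1.3]
grip_width: 0.019
gripper_force: 60.6
shift [-0.0017 -0.0003  0.0925] turn z rad 0.0022 yaw 79.33 q [ 12.7  21.4 -20.   48.6  -0.   23.4] F [ 0.49 -0.2  -1.27] t 13.7
```

View pics/s6.png

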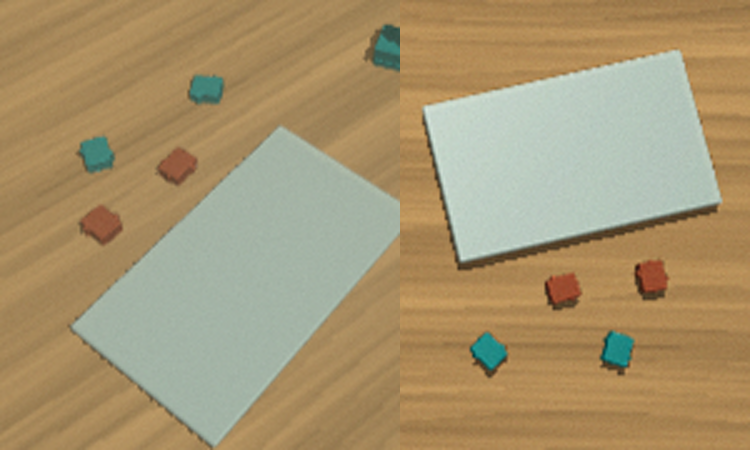

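Both red chips lie flat on the console, clear of the glass, at (563,288) and (652,277) in the right view; the turquoise chips have not moved. I'll set the block down.

```bash
python3 -m jog '[[[0,0,0.02],[0,0,0]],[[0,0,0.025],[0,0,0]],[[0,0,0.025],[0,0,0]],[[0,0,0.012],[0,0,0]],[[0,0,0.005],[0,0,0]],[[0,0,0.003],[0,0,0]],[[0,0,0.001],[0,0,0]],[[0,0,0.001],[0,0,0]],[[0,0,0],[0,0,0]],[[0,0,0],[0,0,0]],[[0,0,0],[0,0,0]]]'
```

```text
time_s: 14.72
tool_pos: [0.487, 0.1841, 0.0274]
ee_rot: [[-0.983, 0.184, 0.001], [0.184, 0.983, 0.0], [-0.001, 0.0, -1.0]]
wrist_force: [-0.6, 0.2, -1.5]
grip_width: 0.0193
gripper_force: 60.6
```

Still about 1 mm above the console; lower gently until there is contact.

```bash
python3 -m jog '[[[0,0,0.0005],[0,0,0]],[[0,0,0.0005],[0,0,0]],[[0,0,0.0005],[0,0,0]],[[0,0,0],[0,0,0]],[[0,0,0],[0,0,0]],[[0,0,0],[0,0,0]]]'
```

```text
time_s: 15.22
tool_pos: [0.4867, 0.184, 0.0262]
ee_rot: [[-0.983, 0.184, 0.001], [0.184, 0.983, 0.0], [-0.001, 0.0, -1.0]]
wrist_force: [-2.8, -1.1, 9.6]
grip_width: 0.0195
gripper_force: 62.4
```

```bash
python3 -m jog '[[[0,0,-0.0003],[0,0,0]],[[0,0,0],[0,0,0]],[[0,0,0],[0,0,0]]]' - 20 | grep force; python3 -m jog '[[[0,0,0],[0,0,0]],[[0,0,0],[0,0,0]],[[0,0,0],[0,0,0]],[[0,0,0],[0,0,0]],[[0,0,0],[0,0,0]],[[0,0,0],[0,0,0]],[[0,0,0],[0,0,0]],[[0,0,0],[0,0,0]],[[0,0,0],[0,0,0]],[[0,0,0],[0,0,0]]]' 1
python3 -m jog '[[[0,0,-0.01],[0,0,0]],[[0,0,-0.025],[0,0,0]],[[0,0,-0.03],[0,0,0]],[[0,0,-0.035],[0,0,0]],[[0,0,-0.035],[0,0,0]],[[0,0,-0.03],[0,0,0]],[[0,0,-0.02],[0,0,0]],[[0,0,0],[0,0,0]],[[0.03,0,0],[0,0,0]],[[0.035,0,0],[0,0,0]],[[0.035,0,0],[0,0,0]],[[0.03,0,0],[0,0,0]],[[0,0,0],[0,0,0]],[[0,0,0],[0,0,0]]]'
python3 - <<'E'
from h import *
from bench import grab_frame; import cv2
f=grab_frame('top'); cv2.imwrite('pics/end_top.png',f)
a=cv2.imread('pics/top0.png').astype(int)
for n,(r,c) in dict(scr=((165,250),(130,195)),plate=((125,225),(285,413)),turq=((170,235),(200,260)),tchips=((238,265),(300,385))).items():
    print(n,np.abs(f[r[0]:r[1],c[0]:c[1]].astype(int)-a[r[0]:r[1],c[0]:c[1]]).mean().round(1))
# outline of block now vs before
hsv=lambda im:cv2.inRange(cv2.cvtColor(im.astype(np.uint8),cv2.COLOR_BGR2HSV),(0,135,30),(13,255,220))
for im in (a,f):
    m=hsv(im)[160:255,125:200]; print(cv2.countNonZero(m),cv2.minAreaRect(cv2.findNonZero(m)))
    m=hsv(im)[120:260,285:413]; n,l,s,c=cv2.connectedComponentsWithStats(m); print([(s[i,4],(c[i]+[285,120]).round(1)) for i in range(1,n) if s[i,4]>15])
E
```

```text
wrist_force: [-1.8, -0.4, 7.7]
gripper_force: 61.8
time_s: 16.3
tool_pos: [0.4865, 0.184, 0.0256]
ee_rot: [[-0.983, 0.184, -0.0], [0.184, 0.983, 0.0], [0.0, 0.0, -1.0]]
wrist_force: [-0.0, -0.7, 0.7]
grip_width: 0.0855
gripper_force: 0.0
time_s: 17.47
tool_pos: [0.3574, 0.2081, 0.2109]
ee_rot: [[-0.983, 0.183, 0.0], [0.183, 0.983, 0.0], [-0.0, 0.0, -1.0]]
wrist_force: [-0.0, 0.1, 0.4]
grip_width: 0.0852
gripper_force: 0.0
scr 7.9
plate 7.4
turq 4.2
tchips 4.2
1071 ((32.0688362121582, 46.79652404785156), (20.342342376708984, 61.02703094482422), 13.495734214782715)
[(np.int32(118), array([371.6, 175.9])), (np.int32(114), array([336.5, 188.5]))]
1082 ((33.53774642944336, 47.89888000488281), (20.60648536682129, 60.934139251708984), 12.33908748626709)
[(np.int32(143), array([380.2, 220.1])), (np.int32(140), array([344.7, 224.9]))]
```

The block's outline matches the standing start (20.6 x 60.9 px against 20.3 x 61.0), so it is upright. Both red chips lie off the plate, the turquoise things have not moved, and the gripper is clear. Handing in.

```bash
python3 -c "
from bench import workorder;print(workorder.sign_off())"
```

```text
the job is handed in; nothing more can be done
None
```

I wiped both red chips off the glass onto the console with the wooden scraper block, stood the block upright off the plate, let go and handed the job in at about 17.5 s of the 51 s allowed.

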